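# Lock the wing nut on the denture reline jig

## Task

The denture reline jig on the lab bench has two posts with wing nuts; on the tall post (the one with the spacer sleeve) the wing nut still stands clear of the hex nut under it. Turn that wing nut clockwise (seen from above) down onto the hex nut and tighten it about 20 degrees beyond first touch so that it stays locked, then let go. The short post is already locked: do not turn its wing nut.

Things in the scene. Friction and masses are not known exactly. Their poses are not given: they have to be found in the camera images.
- tall_run (a joint): how far the tall post's wing nut has run down its thread, rad, growing clockwise seen from above. It starts at -1.15 to -0.75 (2 to 3 mm gap over the hex nut), sinks 2.5 mm per rad, turns lightly (0.04 N m) and stays where left. 0: touching the hex nut; it goes no further.
- tall_nut (a joint): tightening of the same wing nut beyond first touch, rad, same sense: 0 while it runs down freely, then any further turn of the nut adds to this (up to 0.8). Takes 0.14 N m plus 0.3 N m per rad; friction keeps up to 0.45 rad on release. Running down and tightening are one continuous turn, one grasp.
- tall_nut_grip (a point): point on the tall post's wing nut, on its axis, 16 mm above its underside, 151 to 154 mm above the bench. Steel nut: centre block 28 mm along x (line of the wings), 20 mm thick along y (flat faces to pinch), 26 mm high; two 8 mm wings reach 33 mm from the axis. z up, the turning axis. Stud 10 mm thick stands 9 to 12 mm out of the block; below: 16 mm hex nut, sleeve, then jig plate 56 to 59 mm under this point.
- short_nut (a joint): turn of the short post's wing nut, same sense; 0: locked, as it starts; must stay between -0.2 and 0.2. The same kind of nut, 25 mm lower than the tall one, 130 mm away at the other end of the jig's aluminium top plate (190 x 110 mm, its top 95 mm above the bench; the jig is fixed); no sleeve under its hex nut, hardly any stud above.

How it is judged:
By the outcome, as a careful person would: the job done as asked, in the order asked, and still so for the second after the job is handed in, with the robot touching nothing.
It also fails if it takes over 32 s, if anything falls off the work surface, if the arm or the gripper's body presses on something with over 40 N, if the wrist force passes 120 N, or if a joint passes its speed limit or range.

## Robot

A 6-joint arm with a two-finger parallel gripper is mounted at the origin on the work surface. World frame = base frame: x ahead of the robot, y to its left, z up, the work surface at z = 0. Lengths are in m, angles in degrees, forces in N, time in s.
With the tool pointing down it reaches from about 0.35 to 0.875 m from the base axis. Payload 4.2 kg.
Tool frame: the origin (TCP) lies midway between the tips of the shut fingers; the grasp point (between the pads) lies 19 mm behind it; z points along the fingers, y is the line along which they close (so a half turn about z gives the same grasp; the last joint's range is limited). The gripper opens to 87 mm and grips with 3 to 60 N. Pads are 19 mm wide; open, the fingers measure 117 mm over their backs; the gripper's body (75 mm by 190 mm) begins 51 mm behind the grasp point.
Start: joints at [91.421, 22.042, 0.453, 0, -68.411, -14.817], TCP at [0.145, 0.608, 0.223] pointing down, gripper open.
Joint ranges: [-179.83, 179.83], [-69.29, 118.12], [-61.27, 80.66], [-181.25, 117.63], [-171.15, -9.14], [-177.46, 177.46]. Speed limits (degrees/s): [159.86, 159.86, 180, 180, 180, 180].

## Interface

Orientations are given as a 3x3 rotation matrix whose columns are the frame's x, y, z axes.
In Python, from station import r, cams gives the robot as it stands.
- The arm moves only by the tool play_rows, never from a script. Its argument "commands" is text: rows parted by semicolons, each of 6 numbers parted by spaces: the shift along the world's x, y, z normalised to -1 to 1, where 1 is 30 mm, then the turn, a rotation vector about the world's x, y, z normalised to -1 to 1, where 1 is 0.15 rad. A call has 1 to 20 rows; each row shifts and turns the commanded pose from where the row before left it; what a row does not reach is not made up. A row lasts 1/10 s, in which the tool goes at most 50 mm and 8.59 degrees, less where a joint would pass 70% of its speed; a pose out of reach is approached as far as the arm can. A call with a number of a shift or a turn outside -1 to 1 is refused whole. A call with a gripper value outside its range is refused whole. "grip" is the finger opening in mm, from 0 to 87, set as the call begins (left out, the last holds). The fingers move at their own pace and stop on an object; the grip force is fixed at half the most. Time passes only in rows, so rows that do not move let the fingers close. It gives the time, the measured TCP pose, the force, the opening and the grip force at its end, in the units of the state.
- r.sense(): the state, without advancing time (a new reading comes with each control period).
- cams.capture(name): name is "side" or "top"; returns (picture, depth): 480x640x3 uint8, blue, green, red; 480x640 float32, m along the optical axis (not along the pixel's ray), 0 where there is no reading.
- cams.camera_info(name): a dict with "mtx" (3x3 intrinsics, pixels), "R" (3x3) and "t" (3): a world point X has camera coordinates R X + t. Camera axes: x right, y down, z forward; pixel columns grow to the right and rows downward; lengths in m; the calibration is good to about 2 mm. A picture is of the moment at which its call begins. camera_info takes no time and is no camera call.
- r.finish_job(): hands the job in; it is judged then, once.
The state is a dict: "time_s": time; "joints": joint angles; "joint_velocities": joint speeds; "effort": joint torques, N m; "tcp_pos": TCP position; "ee_rot": TCP orientation; "wrist_force": force on the tool from outside, world axes, zero at the start; "moment": the same for the moment, N m; "gripper_width": opening from 0.0 (shut) to 1.0 (fully open); "gripper_force": force on a finger pad.
Only numpy, scipy, OpenCV 4.12 (cv2) and the standard library are available. Lean on these libraries where they do the work, as an engineer would, in place of code of your own. Each camera call takes 0.05 s, during which the arm holds its last target. There are 200 camera calls.

## Working session

There is one attempt and no reset: what is moved stays moved. The work goes in short steps, Python scripts to look and compute and a tool call to move; the robot and the scene stay as the last step left them, time stands still between calls to the robot, and variables do not carry over. Pictures are saved under pics/ and viewed, at most 10 in all, crops included, and the job is handed in when it is done.

Besides the shell and the picture viewer there is one more tool, called after ">>>" by a JSON object that holds its "method" and its "body", one argument or row to a line. play_rows: Moves the arm, as the interface text tells. Scaled input: -1 to 1 covers 30 mm each way for a shift and 0.15 rad each way for a turn. Its arguments: {"type":"object","properties":{"commands":{"type":"string"},"grip":{"type":"number"}},"required":["commands"]}

```bash
mkdir -p pics; ls; python3 - <<'E'
from station import r,cams
import cv2,numpy as np
np.set_printoptions(precision=4,suppress=True)
s=r.sense();print(s['time_s'],s['tcp_pos'],s['ee_rot'])
for n in('top','side'):
    p,d=cams.capture(n);cv2.imwrite(f'pics/{n}1.png',p);np.save(f'pics/{n}1.npy',d)
    print(n,cams.camera_info(n))
E
```

```text
pics
0.0 [0.1446 0.6074 0.2215] [[ 0.9727 -0.2319 -0.0004]
 [-0.2319 -0.9727 -0.0021]
 [ 0.0001  0.0022 -1.    ]]
top {'mtx': array([[500.1653,   0.    , 314.7242],
       [  0.    , 500.1653, 236.882 ],
       [  0.    ,   0.    ,   1.    ]]), 'R': array([[-0.0008, -0.9999,  0.0102],
       [-0.9985,  0.0002, -0.0541],
       [ 0.0541, -0.0102, -0.9985]]), 't': array([0.0438, 0.5653, 0.7716])}
side {'mtx': array([[438.1147,   0.    , 316.7748],
       [  0.    , 438.1147, 235.972 ],
       [  0.    ,   0.    ,   1.    ]]), 'R': array([[ 0.9983, -0.0585,  0.0073],
       [-0.0359, -0.7019, -0.7114],
       [ 0.0467,  0.7099, -0.7028]]), 't': array([-0.5687,  0.1822,  0.7136])}
```

View pics/top1.png

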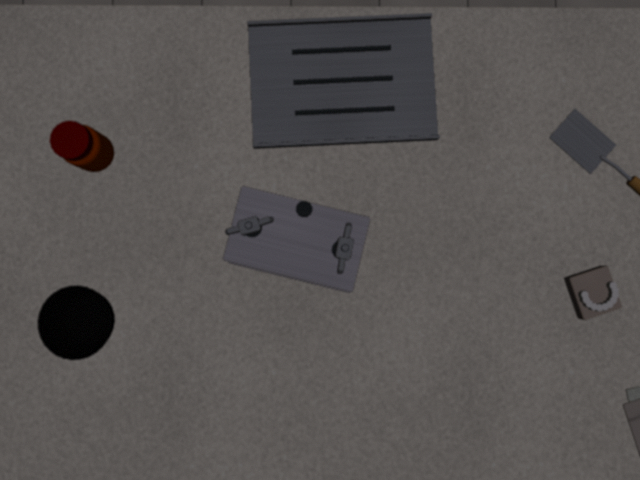

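View pics/side1.png

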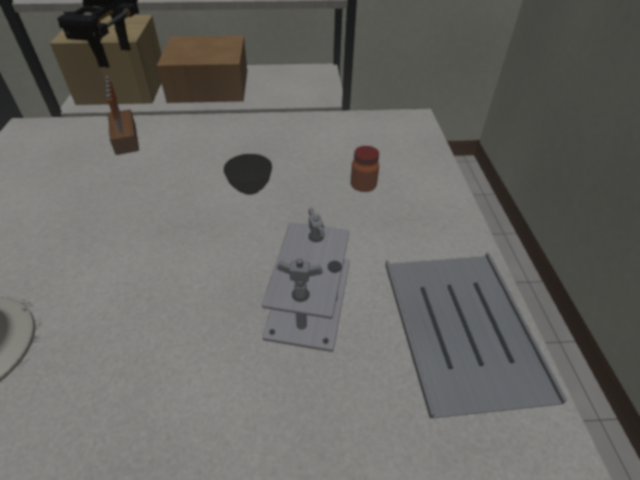

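The top view shows the nuts at about (250,226) and (344,247). In the side view the nut at (300,270) is on a sleeve and its stud sticks out, so it's the tall one. It is nearer the side camera (lower y), which makes it the right-hand nut in the top view. Next I'll measure both from depth.

```bash
cat > h.py <<'E'
import numpy as np,cv2
from station import r,cams
np.set_printoptions(precision=4,suppress=True)
def cloud(n,d):
    i=cams.camera_info(n);v,u=np.indices(d.shape);K=i['mtx']
    P=np.stack([(u-K[0,2])/K[0,0]*d,(v-K[1,2])/K[1,1]*d,d],-1)
    return (P-i['t'])@i['R']
def pix(n,X):
    i=cams.camera_info(n);c=i['mtx']@(i['R']@np.asarray(X)+i['t']);return c[:2]/c[2]
def ray(n,uv):
    i=cams.camera_info(n);q=i['R'].T@np.linalg.inv(i['mtx'])@[*uv,1];return -i['R'].T@i['t'],q/np.linalg.norm(q)
def tri(a,b):
    (p,q),(s,t)=ray('top',a),ray('side',b)
    k=np.linalg.lstsq(np.stack([q,-t],1),s-p,rcond=None)[0]
    A,B=p+k[0]*q,s+k[1]*t;return (A+B)/2,np.linalg.norm(A-B)
E
python3 - <<'E'
from h import *
for n,boxes in(('top',[(322,215,366,280),(222,208,278,245)]),('side',[(272,250,328,300),(300,203,330,240)])):
    d=np.load(f'pics/{n}1.npy');W=cloud(n,d);img=cv2.imread(f'pics/{n}1.png')
    for k,(a,b,c,e) in enumerate(boxes):
        P=W[b:e,a:c].reshape(-1,3);dd=d[b:e,a:c].ravel();P=P[dd>0]
        for lo in(.105,.118,.135,.150,.164):
            Q=P[(P[:,2]>lo)&(P[:,2]<.25)]
            if len(Q)>3:
                w,V=np.linalg.eigh(np.cov(Q[:,:2].T));ax=V[:,1]
                print(n,k,lo,len(Q),Q.mean(0),(Q[:,:2].min(0)+Q[:,:2].max(0))/2,'top z',Q[:,2].max(),'axdeg',np.degrees(np.arctan2(ax[1],ax[0])),np.sqrt(w))
t=cv2.resize(cv2.imread('pics/top1.png')[205:290,310:380],None,fx=5.5,fy=5.5,interpolation=2)[:460]
s=cv2.resize(cv2.imread('pics/side1.png')[245:330,260:330],None,fx=5.5,fy=5.5,interpolation=2)[:460]
cv2.imwrite('pics/crop1.png',np.clip(np.hstack([t,s])*1.5,0,255).astype('uint8'))
E
```

```text
top 0 0.105 551 [0.5438 0.0081 0.1617] [0.5441 0.0074] top z 0.17390674022251146 axdeg 169.4446268187874 [0.0049 0.0158]
top 0 0.118 548 [0.5438 0.008  0.162 ] [0.5441 0.0074] top z 0.17390674022251146 axdeg 169.45294045921904 [0.0049 0.0159]
top 0 0.135 548 [0.5438 0.008  0.162 ] [0.5441 0.0074] top z 0.17390674022251146 axdeg 169.45294045921904 [0.0049 0.0159]
top 0 0.15 538 [0.5438 0.0079 0.1622] [0.5441 0.0074] top z 0.17390674022251146 axdeg 169.3698524402498 [0.0048 0.016 ]
top 0 0.164 102 [0.5456 0.0074 0.1683] [0.5444 0.0083] top z 0.17390674022251146 axdeg 168.95665280153693 [0.0026 0.0171]
top 1 0.105 529 [0.5746 0.1325 0.1337] [0.575  0.1331] top z 0.13929531266373124 axdeg 106.11535737419673 [0.005  0.0158]
top 1 0.118 520 [0.5748 0.1326 0.134 ] [0.575  0.1331] top z 0.13929531266373124 axdeg 106.26823961863482 [0.0049 0.0159]
top 1 0.135 221 [0.5749 0.1343 0.1365] [0.5753 0.1335] top z 0.13929531266373124 axdeg 106.52714730668995 [0.004 0.016]
side 0 0.105 811 [0.5432 0.003  0.1504] [0.5431 0.0073] top z 0.17370115753946958 axdeg 169.724112045207 [0.0043 0.0145]
side 0 0.118 747 [0.5433 0.0032 0.1538] [0.5431 0.0073] top z 0.17370115753946958 axdeg 169.68894096161227 [0.0044 0.015 ]
side 0 0.135 659 [0.5433 0.0035 0.1576] [0.5431 0.0073] top z 0.17370115753946958 axdeg 169.66148446472377 [0.0046 0.0159]
side 0 0.15 531 [0.5434 0.0044 0.1606] [0.5431 0.0073] top z 0.17370115753946958 axdeg 169.6021240908308 [0.0044 0.0169]
side 0 0.164 89 [0.5439 0.0067 0.1681] [0.5432 0.0065] top z 0.17370115753946958 axdeg 170.16058563551985 [0.0027 0.0156]
side 1 0.105 328 [0.5734 0.1282 0.1313] [0.5743 0.1322] top z 0.1398332286913861 axdeg 107.24848763466846 [0.0052 0.0156]
side 1 0.118 303 [0.5737 0.1284 0.1328] [0.5743 0.1322] top z 0.1398332286913861 axdeg 107.12364085237176 [0.0051 0.0161]
side 1 0.135 130 [0.5746 0.1329 0.1368] [0.5744 0.1332] top z 0.1398332286913861 axdeg 106.77291499042484 [0.0042 0.0156]
```

View pics/crop1.png

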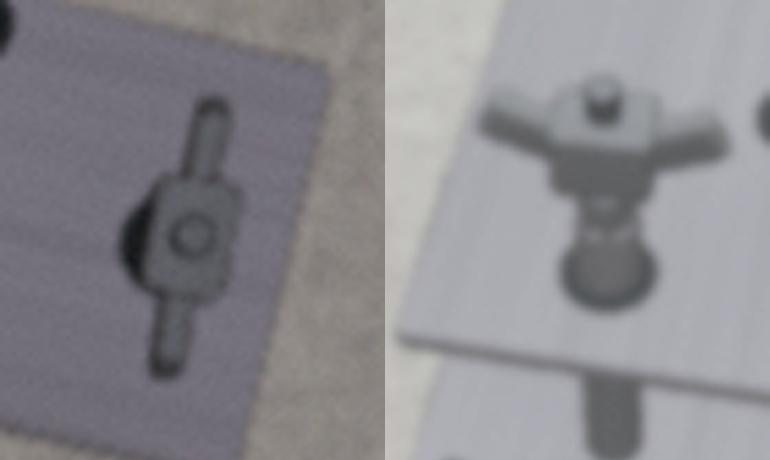

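The crops show the stud tip at about (345,248) in the top view and (369.6,260.1) in the side view. There's a visible gap and a sleeve below this nut, so it is the right post. I'll triangulate it as a cross-check and look for obstacles on the path.

```bash
python3 - <<'E'
from h import *
print(tri((345.1,248.1),(369.6,260.1)), tri((345.1,248.1),(260+603/5.5,245+83/5.5)))
W=cloud('top',np.load('pics/top1.npy'));
for (a,b,c,e) in [(30,280,120,365),(45,115,120,175)]:
    Q=W[b:e,a:c].reshape(-1,3);Q=Q[Q[:,2]>.02];print(Q.min(0),Q.max(0))
E
```

```text
(array([ 0.5913, -0.0019,  0.1864]), np.float64(0.1001356578209591)) (array([ 0.5913, -0.002 ,  0.1864]), np.float64(0.10018432077581131))
[0.3842 0.0515 0.02  ] [0.5227 0.4506 0.8006]
[0.5227 0.0515 0.02  ] [0.7318 0.4261 0.8006]
```

I forgot the side crop's 385 px offset: the stud is at column 299.6, not 369.6. I also need to mask out the zero depths.

```bash
python3 - <<'E'
from h import *
print(tri((345.1,248.1),(299.6,260.1)))
d=np.load('pics/top1.npy');W=cloud('top',d)
for (a,b,c,e) in [(30,280,120,365),(45,115,120,175)]:
    Q=W[b:e,a:c].reshape(-1,3)[d[b:e,a:c].ravel()>0];Q=Q[Q[:,2]>.02];print(Q.min(0) if len(Q) else 0,Q.max(0) if len(Q) else 0, (d[b:e,a:c]==0).mean())
E
```

```text
(array([0.5435, 0.007 , 0.1735]), np.float64(0.0017781548752237508))
[0.3842 0.342  0.02  ] [0.4922 0.4506 0.0629] 0.0035294117647058825
[0.6702 0.3646 0.02  ] [0.7318 0.4261 0.0938] 0.0026666666666666666
```

Triangulation puts the stud top at (0.5435, 0.007, 0.1735), which agrees with depth. The bowl and jar are both lower than the path, so I'll move over the nut.

>>> {"method": "play_rows", "body": {
  "commands": "0.66 -1 0 0 0 0;0.66 -1 0 0 0 0;0.66 -1 0 0 0 0;0.66 -1 0 0 0 0;0.66 -1 0 0 0 0;0.66 -1 0 0 0 0;0.66 -1 0 0 0 0;0.66 -1 0 0 0 0;0.66 -1 0 0 0 0;0.66 -1 0 0 0 0;0.66 -1 0 0 0 0;0.66 -1 0 0 0 0;0.66 -1 0 0 0 0;0.66 -1 0 0 0 0;0.66 -1 0 0 0 0;0.66 -1 0 0 0 0;0.66 -1 0 0 0 0;0.66 -1 0 0 0 0;0.66 -0.9 0 0 0 0.17;0.66 -0.9 0 0 0 0.17",
  "grip": 87
}}

```text
time_s: 2.1
tcp_pos: [0.5411, 0.0126, 0.2221]
ee_rot: [[0.983, -0.181, -0.001], [-0.181, -0.983, -0.0], [-0.001, 0.0, -1.0]]
wrist_force: [-0.4, 1.6, 0.6]
gripper_width: 1.001
gripper_force: 0.0
```

>>> {"method": "play_rows", "body": {
  "commands": "0 0 0 0 0 0;0 0 0 0 0 0;0 0 0 0 0 0"
}}

```text
time_s: 2.4
tcp_pos: [0.5401, 0.0144, 0.2223]
ee_rot: [[0.983, -0.181, -0.001], [-0.181, -0.983, 0.0], [-0.001, 0.0, -1.0]]
wrist_force: [0.2, 0.4, -0.6]
gripper_width: 0.997
gripper_force: 0.0
```

```bash
python3 - <<'E'
from h import *
s=r.sense();R=s['ee_rot'];print(s['time_s'],s['tcp_pos'],R,np.degrees(np.arctan2(R[1,1],R[0,1])),s['joints'],s['wrist_force'])
for n in('top','side'):
    p,d=cams.capture(n);cv2.imwrite(f'pics/{n}2.png',p);np.save(f'pics/{n}2.npy',d)
t=cv2.resize(cv2.imread('pics/top2.png')[187:307,280:410],None,fx=3,fy=3)
q=cv2.resize(cv2.imread('pics/side2.png')[210:330,240:370],None,fx=3,fy=3)
cv2.imwrite('pics/crop2.png',np.clip(np.hstack([t,q])*1.5,0,255).astype('uint8'))
E
```

```text
2.4 [0.5401 0.0144 0.2223] [[ 0.9834 -0.1815 -0.0009]
 [-0.1815 -0.9834  0.    ]
 [-0.0009  0.0001 -1.    ]] -100.45641679280432 [ 18.7185  13.8428 -11.4666  -0.02   -64.7366  60.8336] [ 0.2301  0.394  -0.5787]
```

View pics/crop2.png

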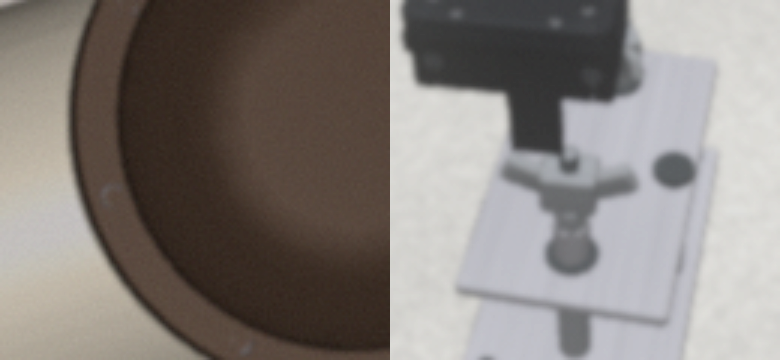

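The side crop shows the finger tips just above the nut, with the near finger slightly left of the stud. That fits the x and y offset still to be corrected. I'll correct it and descend halfway.

>>> {"method": "play_rows", "body": {
  "commands": "0.06 -0.12 -0.25 0 0 0;0.06 -0.12 -0.25 0 0 0;0 0 -0.3 0 0 0;0 0 -0.2 0 0 0;0 0 0 0 0 0;0 0 0 0 0 0"
}}

```text
time_s: 3.1
tcp_pos: [0.5444, 0.0067, 0.1924]
ee_rot: [[0.983, -0.182, -0.0], [-0.182, -0.983, -0.0], [-0.0, 0.0, -1.0]]
wrist_force: [-0.2, -0.4, 0.6]
gripper_width: 1.007
gripper_force: 0.0
```

```bash
python3 - <<'E'
from h import *
s=r.sense();R=s['ee_rot'];T=s['tcp_pos'];print(s['time_s'],T,np.degrees(np.arctan2(R[1,1],R[0,1])))
p,d=cams.capture('side')
W=cloud('side',d);m=(d>0)&(np.abs(W[...,0]-.54)<.08)&(np.abs(W[...,1])<.12)
L=(W-T)@R   # tool-frame coords
for lo,hi in((-.03,-.012),(-.045,-.03)):
    k=m&(L[...,2]>lo)&(L[...,2]<hi)&(np.abs(L[...,0])<.04)&(np.abs(L[...,1])>.03)&(np.abs(L[...,1])<.07)
    for sg in(1,-1):
        Q=L[k&(sg*L[...,1]>0)];
        if len(Q)>5:print(lo,sg,len(Q),np.percentile(Q,[2,50,98],axis=0))
for X in([.5435,.007,.1735],T+R@[0,.0435,0],T+R@[0,-.0435,0]):print(pix('side',X))
cv2.imwrite('pics/side3.png',np.clip(cv2.resize(p[180:330,220:380],None,fx=4,fy=4)*1.5,0,255).astype('uint8'))
E
```

```text
3.1 [0.5444 0.0067 0.1924] -100.46645645352417
-0.03 1 141 [[-0.0116  0.0498 -0.0297]
 [-0.0004  0.0535 -0.0199]
 [ 0.0101  0.0555 -0.0125]]
-0.03 -1 93 [[-0.012  -0.0484 -0.0297]
 [-0.0051 -0.0435 -0.0217]
 [ 0.0032 -0.0416 -0.0126]]
-0.045 1 26 [[-0.0108  0.055  -0.0346]
 [-0.0005  0.0558 -0.0321]
 [ 0.01    0.0568 -0.03  ]]
-0.045 -1 68 [[-0.0105 -0.0445 -0.043 ]
 [-0.0022 -0.0432 -0.0371]
 [ 0.005  -0.0416 -0.0303]]
[298.9879 260.1514]
[294.3549 274.8983]
[303.8943 229.6353]
```

View pics/side3.png

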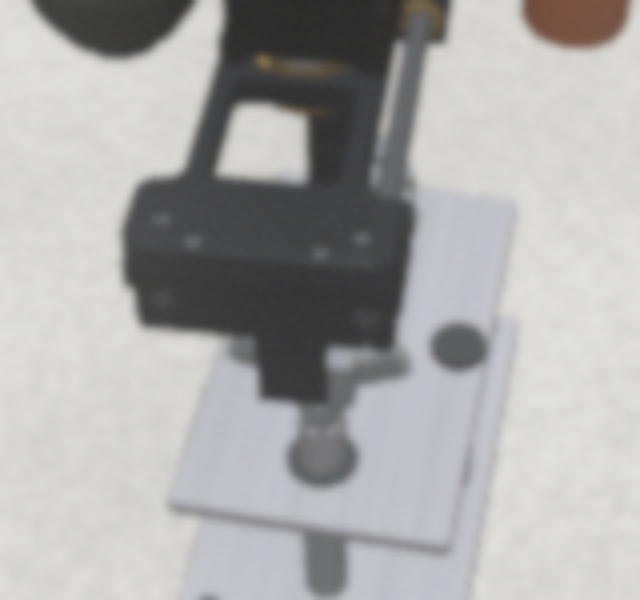

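The picture shows the near finger centred in front of the nut. The depth points put the finger within 1 mm of the reported tool axis, so I'll descend the remaining 59 mm.

>>> {"method": "play_rows", "body": {
  "commands": "-0.02 0.02 -0.5 0 0 0;0 0 -0.5 0 0 0;0 0 -0.5 0 0 0;0 0 -0.3 0 0 0;0 0 -0.18 0 0 0;0 0 0 0 0 0;0 0 0 0 0 0"
}}

```text
time_s: 3.85
tcp_pos: [0.5443, 0.0074, 0.1338]
ee_rot: [[0.983, -0.182, 0.001], [-0.182, -0.983, 0.0], [0.001, -0.0, -1.0]]
wrist_force: [-0.3, 1.0, -0.1]
gripper_width: 1.0
gripper_force: 0.0
```

>>> {"method": "play_rows", "body": {
  "commands": "0 0 0 0 0 0;0 0 0 0 0 0;0 0 0 0 0 0;0 0 0 0 0 0;0 0 0 0 0 0;0 0 0 0 0 0;0 0 0 0 0 0;0 0 0 0 0 0",
  "grip": 0
}}

```text
time_s: 4.65
tcp_pos: [0.5438, 0.0074, 0.1331]
ee_rot: [[0.983, -0.182, -0.0], [-0.182, -0.983, -0.0], [-0.0, 0.0, -1.0]]
wrist_force: [0.1, 0.1, -0.2]
gripper_width: 0.357
gripper_force: 0.0
```

```bash
cat > s.py <<'E'
from h import *
s=r.sense();R=s['ee_rot'];print(s['time_s'],s['tcp_pos'],'yaw',np.degrees(np.arctan2(R[1,1],R[0,1])),'F',s['wrist_force'],'M',s['moment'],s['gripper_width']*87,s['gripper_force'],'j6',s['joints'][5],'tilt',R[:,2])
E
python3 s.py
```

```text
4.65 [0.5438 0.0074 0.1331] yaw -100.47219829131515 F [ 0.139   0.0709 -0.2379] M [-0.0004 -0.0165 -0.0097] 31.04565073951321 0.0 j6 61.65930208360367 tilt [-0.0001 -0.     -1.    ]
```

The fingers are still closing (31 mm open), so I'll let them finish.

>>> {"method": "play_rows", "body": {
  "commands": "0 0 0 0 0 0;0 0 0 0 0 0;0 0 0 0 0 0;0 0 0 0 0 0;0 0 0 0 0 0",
  "grip": 0
}}

```text
time_s: 5.15
tcp_pos: [0.544, 0.0083, 0.1331]
ee_rot: [[0.983, -0.182, 0.001], [-0.182, -0.983, 0.001], [0.001, -0.001, -1.0]]
wrist_force: [-0.3, 6.2, 1.5]
gripper_width: 0.227
gripper_force: 30.0
```

```bash
python3 s.py
```

```text
5.15 [0.544  0.0083 0.1331] yaw -100.46191319539443 F [-0.3459  6.2051  1.4604] M [1.5506 0.1611 0.0336] 19.78296425734459 29.999933768995106 j6 61.66019010396418 tilt [ 0.0008  0.0013 -1.    ]
```

It's gripped at 19.8 mm. I'll ease off the 6 N side load and run down about 0.6 rad, sinking with the nut.

>>> {"method": "play_rows", "body": {
  "commands": "0 0.03 -0.006 0 0 -0.5;0 0 -0.006 0 0 -0.5;0 0 -0.006 0 0 -0.5;0 0 -0.006 0 0 -0.5;0 0 -0.006 0 0 -0.5;0 0 -0.006 0 0 -0.5;0 0 -0.007 0 0 -0.5;0 0 -0.007 0 0 -0.5"
}}

```text
time_s: 5.95
tcp_pos: [0.5441, 0.0086, 0.1316]
ee_rot: [[0.707, -0.707, 0.001], [-0.707, -0.707, 0.0], [0.0, -0.001, -1.0]]
wrist_force: [-0.1, 2.6, -0.7]
gripper_width: 0.228
gripper_force: 30.0
```

```bash
python3 s.py
```

```text
5.95 [0.5441 0.0086 0.1316] yaw -135.0060795723701 F [-0.1201  2.6009 -0.6765] M [ 0.8975 -0.0865  0.046 ] 19.873570914925864 29.99719696585089 j6 27.02065670108162 tilt [ 0.0007  0.0004 -1.    ]
```

>>> {"method": "play_rows", "body": {
  "commands": "0 0 -0.003 0 0 -0.25"
}}

```text
time_s: 6.05
tcp_pos: [0.5441, 0.0086, 0.1316]
ee_rot: [[0.681, -0.733, 0.001], [-0.733, -0.681, 0.0], [0.0, -0.001, -1.0]]
wrist_force: [0.0, 2.4, 0.1]
gripper_width: 0.229
gripper_force: 30.0
```

```bash
python3 s.py
```

```text
6.05 [0.5441 0.0086 0.1316] yaw -137.10671967111665 F [0.0186 2.3661 0.0503] M [ 0.9447 -0.128   0.0182] 19.934205342465287 29.99914092477411 j6 24.92025835598933 tilt [ 0.0008  0.0004 -1.    ]
```

The running torque is about 0.03 N·m so far. I'll use small steps now and watch Mz for first touch.

>>> {"method": "play_rows", "body": {
  "commands": "0 0 -0.004 0 0 -0.33;0 0 0 0 0 0"
}}

```text
time_s: 6.25
tcp_pos: [0.5441, 0.0086, 0.1314]
ee_rot: [[0.645, -0.764, 0.001], [-0.764, -0.645, 0.0], [0.0, -0.001, -1.0]]
wrist_force: [0.2, 3.7, -0.3]
gripper_width: 0.228
gripper_force: 30.0
```

```bash
python3 s.py
```

```text
6.25 [0.5441 0.0086 0.1314] yaw -139.82425943900952 F [ 0.1804  3.6843 -0.2805] M [ 1.0255 -0.1614 -0.0568] 19.84621909047912 30.000298535451293 j6 22.204380825341726 tilt [ 0.0008  0.0005 -1.    ]
```

>>> {"method": "play_rows", "body": {
  "commands": "0 0 -0.004 0 0 -0.33;0 0 0 0 0 0"
}}

```text
time_s: 6.45
tcp_pos: [0.5441, 0.0087, 0.1313]
ee_rot: [[0.607, -0.795, 0.001], [-0.795, -0.607, 0.001], [0.0, -0.001, -1.0]]
wrist_force: [0.4, 4.3, -0.8]
gripper_width: 0.225
gripper_force: 30.0
```

```bash
python3 s.py
```

```text
6.45 [0.5441 0.0087 0.1313] yaw -142.6154328359048 F [ 0.3701  4.2681 -0.7697] M [ 1.1545 -0.2373 -0.0181] 19.597507590232947 30.000337944366038 j6 19.41663056091915 tilt [ 0.0008  0.0005 -1.    ]
```

>>> {"method": "play_rows", "body": {
  "commands": "0 0 -0.004 0 0 -0.33;0 0 0 0 0 0"
}}

```text
time_s: 6.65
tcp_pos: [0.5441, 0.0086, 0.1312]
ee_rot: [[0.568, -0.823, 0.001], [-0.823, -0.568, 0.001], [0.0, -0.001, -1.0]]
wrist_force: [0.7, 3.9, -1.1]
gripper_width: 0.227
gripper_force: 30.0
```

```bash
python3 s.py
```

```text
6.65 [0.5441 0.0086 0.1312] yaw -145.42268572326887 F [ 0.7012  3.8524 -1.1076] M [ 1.3153 -0.3005 -0.0191] 19.75593216997269 30.000422573648393 j6 16.612204682283885 tilt [ 0.0009  0.0006 -1.    ]
```

>>> {"method": "play_rows", "body": {
  "commands": "0 0 -0.004 0 0 -0.33;0 0 0 0 0 0"
}}

```text
time_s: 6.85
tcp_pos: [0.5442, 0.0087, 0.1312]
ee_rot: [[0.527, -0.85, 0.001], [-0.85, -0.527, 0.001], [0.0, -0.001, -1.0]]
wrist_force: [1.0, 6.1, -0.4]
gripper_width: 0.223
gripper_force: 30.0
```

```bash
python3 s.py
```

```text
6.85 [0.5442 0.0087 0.1312] yaw -148.2175184016322 F [ 0.9703  6.0672 -0.3593] M [ 1.4494 -0.2592  0.0275] 19.394290689005572 30.00021459069103 j6 13.808635399865056 tilt [ 0.001   0.0005 -1.    ]
```

>>> {"method": "play_rows", "body": {
  "commands": "0 0.025 -0.002 0 0 -0.16;0 0 -0.002 0 0 -0.16"
}}

```text
time_s: 7.05
tcp_pos: [0.5442, 0.0087, 0.1312]
ee_rot: [[0.483, -0.876, 0.001], [-0.876, -0.483, -0.001], [0.001, -0.0, -1.0]]
wrist_force: [2.5, 2.2, 0.3]
gripper_width: 0.228
gripper_force: 30.0
```

```bash
python3 s.py
```

```text
7.05 [0.5442 0.0087 0.1312] yaw -151.10615491950276 F [2.4672 2.2044 0.3031] M [ 0.554  -0.4986  0.1973] 19.85176376116021 29.99907081015408 j6 10.835179882749673 tilt [ 0.0007 -0.0006 -1.    ]
```

>>> {"method": "play_rows", "body": {
  "commands": "0 0 -0.002 0 0 -0.16;0 0 -0.002 0 0 -0.16"
}}

```text
time_s: 7.25
tcp_pos: [0.5442, 0.0088, 0.1311]
ee_rot: [[0.44, -0.898, 0.001], [-0.898, -0.44, -0.0], [0.001, -0.001, -1.0]]
wrist_force: [1.6, 0.9, 0.3]
gripper_width: 0.222
gripper_force: 30.0
```

```bash
python3 s.py
```

```text
7.25 [0.5442 0.0088 0.1311] yaw -153.92179206378864 F [1.5738 0.857  0.2792] M [ 0.3626 -0.6512  0.134 ] 19.342408218693397 29.999341210350394 j6 8.033892161172787 tilt [ 0.0009 -0.0003 -1.    ]
```

>>> {"method": "play_rows", "body": {
  "commands": "0 0 -0.002 0 0 -0.16;0 0 -0.002 0 0 -0.16"
}}

```text
time_s: 7.45
tcp_pos: [0.5442, 0.0088, 0.1311]
ee_rot: [[0.396, -0.918, 0.001], [-0.918, -0.396, -0.0], [0.001, -0.001, -1.0]]
wrist_force: [2.3, 0.1, 1.9]
gripper_width: 0.223
gripper_force: 30.0
```

```bash
python3 s.py
```

```text
7.45 [0.5442 0.0088 0.1311] yaw -156.68665435686538 F [2.3005 0.0893 1.8679] M [ 0.1671 -0.7353  0.2063] 19.430091592735778 29.999572397209704 j6 5.26541372958041 tilt [ 0.001  -0.0003 -1.    ]
```

>>> {"method": "play_rows", "body": {
  "commands": "0 0 -0.002 0 0 -0.16;0 0 -0.002 0 0 -0.16"
}}

```text
time_s: 7.65
tcp_pos: [0.5442, 0.0088, 0.131]
ee_rot: [[0.351, -0.936, 0.001], [-0.936, -0.351, -0.0], [0.001, -0.001, -1.0]]
wrist_force: [2.2, 0.5, 1.6]
gripper_width: 0.224
gripper_force: 30.0
```

```bash
python3 s.py
```

```text
7.65 [0.5442 0.0088 0.131 ] yaw -159.43912795717816 F [2.1812 0.5156 1.6099] M [-0.0163 -0.7826  0.1805] 19.474708302260638 29.999538701958954 j6 2.5076906214709878 tilt [ 0.0009 -0.0004 -1.    ]
```

Mz rose from about 0.03 to about 0.18 N·m between yaw -148 and -151, and z stopped sinking at the same point. I take first touch as about -149, so the goal is about -169.5, another 10°.

>>> {"method": "play_rows", "body": {
  "commands": "0 0 0 0 0 -0.2;0 0 0 0 0 -0.2;0 0 0 0 0 -0.2"
}}

```text
time_s: 7.95
tcp_pos: [0.5442, 0.0089, 0.131]
ee_rot: [[0.265, -0.964, 0.001], [-0.964, -0.265, -0.0], [0.001, -0.001, -1.0]]
wrist_force: [4.0, -1.3, 3.1]
gripper_width: 0.226
gripper_force: 30.0
```

```bash
python3 s.py
```

```text
7.95 [0.5442 0.0089 0.131 ] yaw -164.62688747720756 F [ 3.9534 -1.2949  3.0543] M [-0.2905 -0.9619  0.2627] 19.686848632100922 29.999516224488616 j6 -2.6780230284641235 tilt [ 0.001  -0.0003 -1.    ]
```

>>> {"method": "play_rows", "body": {
  "commands": "0 0 0 0 0 -0.2;0 0 0 0 0 -0.2;0 0 0 0 0 -0.18"
}}

```text
time_s: 8.25
tcp_pos: [0.5442, 0.0089, 0.131]
ee_rot: [[0.18, -0.984, 0.001], [-0.984, -0.18, -0.0], [0.0, -0.001, -1.0]]
wrist_force: [3.6, -2.3, 3.2]
gripper_width: 0.222
gripper_force: 30.0
```

```bash
python3 s.py
```

```text
8.25 [0.5442 0.0089 0.131 ] yaw -169.6042794461252 F [ 3.5749 -2.2806  3.185 ] M [-0.4653 -1.1262  0.2855] 19.32338083913954 29.999873181805015 j6 -7.655987575265845 tilt [ 0.0011 -0.0002 -1.    ]
```

>>> {"method": "play_rows", "body": {
  "commands": "0 0 0 0 0 0;0 0 0 0 0 0"
}}

```text
time_s: 8.45
tcp_pos: [0.5442, 0.0089, 0.1309]
ee_rot: [[0.182, -0.983, 0.001], [-0.983, -0.182, -0.0], [0.0, -0.001, -1.0]]
wrist_force: [3.6, -2.8, 4.1]
gripper_width: 0.226
gripper_force: 30.0
```

```bash
python3 s.py; python3 - <<'E'
from h import *
p,d=cams.capture('side');cv2.imwrite('pics/side4.png',np.clip(cv2.resize(p[210:330,240:400],None,fx=4,fy=4)*1.5,0,255).astype('uint8'))
E
```

```text
8.45 [0.5442 0.0089 0.1309] yaw -169.48838644673674 F [ 3.6425 -2.8311  4.0866] M [-0.6421 -1.2072  0.1115] 19.700107704411653 30.00074435491115 j6 -7.534546403854996 tilt [ 0.0011 -0.0001 -1.    ]
```

View pics/side4.png

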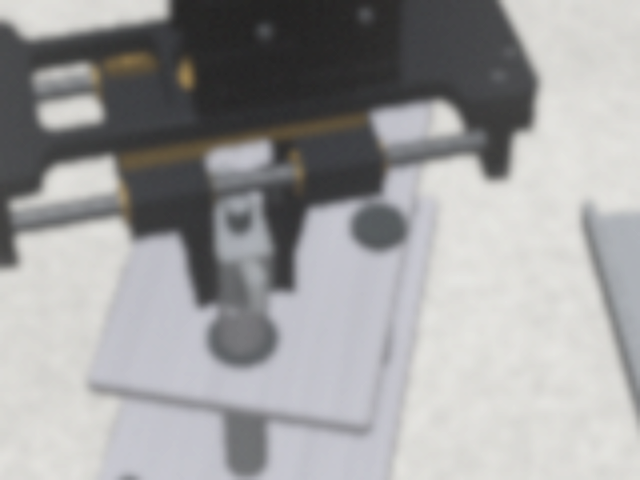

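The side view shows the nut turned with the fingers, wings now pointing at the camera, the gap closed. Release and lift straight up.

>>> {"method": "play_rows", "body": {
  "commands": "0 0 0 0 0 0;0 0 0 0 0 0;0 0 0 0 0 0;0 0 0 0 0 0;0 0 0 0 0 0;0 0 0 0 0 0;0 0 0 0 0 0;0 0 0 0 0 0",
  "grip": 70
}}

```text
time_s: 9.3
tcp_pos: [0.5437, 0.009, 0.1306]
ee_rot: [[0.182, -0.983, -0.0], [-0.983, -0.182, 0.0], [-0.0, 0.0, -1.0]]
wrist_force: [0.5, 0.7, -0.2]
gripper_width: 0.787
gripper_force: 0.0
```

>>> {"method": "play_rows", "body": {
  "commands": "0 0 0.3 0 0 0;0 0 0.5 0 0 0;0 0 0.8 0 0 0;0 0 0.8 0 0 0;0 0 0.8 0 0 0;-0.8 0 0.4 0 0 0;-1 0 0 0 0 0;-1 0 0 0 0 0;-1 0 0 0 0 0;-1 0 0 0 0 0;-0.5 0 0 0 0 0;0 0 0 0 0 0"
}}

```text
time_s: 10.5
tcp_pos: [0.3837, 0.009, 0.2396]
ee_rot: [[0.183, -0.983, 0.002], [-0.983, -0.183, 0.001], [-0.001, -0.002, -1.0]]
wrist_force: [0.5, 0.3, 0.5]
gripper_width: 0.806
gripper_force: 0.0
```

```bash
python3 s.py; python3 - <<'E'
from h import *
for n,(a,b,c,e),lo in(('side',(265,245,345,305),.15),('side',(295,200,335,242),.118)):
    p,d=cams.capture(n);W=cloud(n,d);Q=W[b:e,a:c][d[b:e,a:c]>0];Q=Q[(Q[:,2]>lo)&(Q[:,2]<.18)]
    w,V=np.linalg.eigh(np.cov(Q[:,:2].T));print(n,len(Q),Q.mean(0),Q[:,2].max(),np.degrees(np.arctan2(V[1,1],V[0,1])),np.sqrt(w))
cv2.imwrite('pics/side5.png',np.clip(cv2.resize(p[190:330,230:370],None,fx=4,fy=4)*1.5,0,255).astype('uint8'))
E
```

```text
10.5 [0.3837 0.009  0.2396] yaw -169.4269607660938 F [0.4519 0.3446 0.547 ] M [ 0.0691 -0.0555 -0.0371] 70.16199197917256 0.0 j6 -15.364712454675882 tilt [ 0.0021  0.001  -1.    ]
side 376 [0.5434 0.0017 0.1606] 0.17388701253910596 102.1858166823102 [0.005  0.0153]
side 304 [0.5738 0.1284 0.1329] 0.14056326369985803 107.011094104603 [0.0051 0.0161]
```

View pics/side5.png

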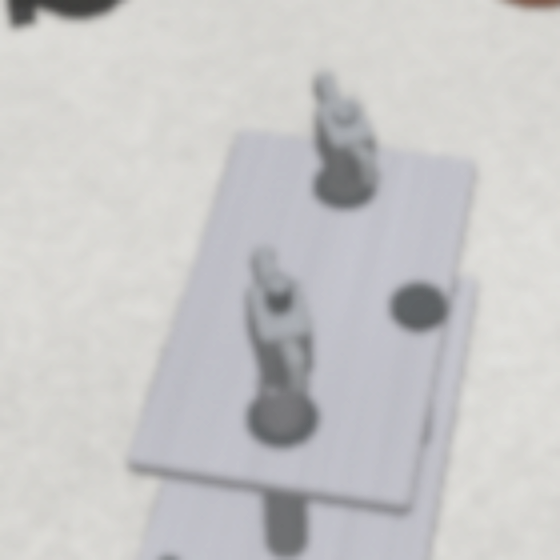

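The wing nut is down on the hex nut and turned about 68°: roughly 0.85 rad of run-down, then about 20° of tightening. The short nut hasn't moved (107.1° before, 107.0° now), and the gripper is clear.

```bash
python3 -c "
from station import r
print(r.finish_job())"
```

```text
the job is handed in; nothing more can be done
None
```

The job is handed in: the tall post's wing nut is down on its hex nut, tightened an estimated 20° past first touch (judged from wrist torque) and released; the short post's nut was not turned.

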